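Hold the photometer's sprung light shutter half open

ROBOT

A 6-joint arm with a two-finger parallel gripper is mounted at the origin on the work surface. World frame = base frame: x ahead of the robot, y to its left, z up, the work surface at z = 0. Lengths are in m, angles in rad, forces in N, time in s.
With the tool pointing down it reaches from about 0.375 to 0.9 m from the base axis. Payload 3.1 kg.
Tool frame: the origin (TCP) lies at the very end of the fingers, on their centre line; the grasp point (between the pads) lies 19 mm behind it (manip.pinch_z is the distance from the TCP to the grasp point, in m); z points along the fingers, y is the direction in which the jaws open and shut (so a half turn about z gives the same grasp; the last joint's range is limited). The gripper opens to 85 mm and grips with 20 to 120 N. Pads are 22 mm wide; open, the fingers measure 114 mm over their backs; the gripper's body (76 mm by 85 mm) begins 54 mm behind the grasp point. The pads swing forward as they close: fully open they stand 13 mm farther back than shut.
Start: joints at [-1.315, 0.527, 1.433, -0, 1.181, -0.178], TCP at [0.263, -0.567, 0.231] pointing down, gripper open.
Joint ranges: [-3.08, 3.08], [-0.75, 2.2], [0.22, 2.44], [-1.43, 4.57], [0, 2.65], [-2.85, 2.85]. Speed limits (rad/s): [2.79, 2.79, 3.14, 3.14, 3.14, 3.14].

INTERFACE

Orientations are given as a unit quaternion [x, y, z, w].
In Python, from station import manip gives the robot as it stands.
- The arm moves only by the tool drive_tool, never from a script. Its argument "increments" is a list of rows, each a list of 7 numbers: the closure in counts, from 0 (fully open) to 255 (shut), then the shift along the tool's x, y, z in cm, then the turn, a rotation vector about the tool's x, y, z in rad. A call has 1 to 20 rows; each row is the pose to reach, as a shift and turn from the pose commanded when the call began, along the tool's axes at that moment; what a row does not reach only later rows make up. A row lasts 1/10 s, in which the tool goes at most 50 mm and 8.59 degrees, less where a joint would pass 70% of its speed; a pose out of reach is approached as far as the arm can. A call with a gripper value outside its range is refused whole. The fingers move at their own pace and stop on an object; "force" is the grip in N (left out, the last holds). Time passes only in rows, so rows that repeat a pose let the fingers close. It gives the time, the measured TCP pose, the force and the opening at its end, in the units of the state.
- manip.sense(): the state, without advancing time (a new reading comes with each control period).
- manip.snapshot(name): name is "scene" or "top"; returns the picture (384x512x3 uint8, red, green, blue); there is no depth.
- manip.camera_model(name): a dict with "mtx" (3x3 intrinsics, pixels), "cam_to_world" (4x4, takes a point from camera to world coordinates). Camera axes: x right, y down, z forward; pixel columns grow to the right and rows downward; lengths in m; the calibration is good to about 2 mm. A picture is of the moment at which its call begins. camera_model takes no time and is no camera call.
- manip.sign_off(): hands the job in, once; it reports no verdict.
The state is a dict: "t": time; "q": joint angles; "qd": joint speeds; "tau": joint torques, N m; "tcp_pos": TCP position; "tool_rot": TCP orientation; "force": force on the tool from outside, world axes, zero at the start; "ft_torque": the same for the moment, N m; "finger_gap": opening from 0.0 (shut) to 1.0 (fully open).
Only numpy, scipy, OpenCV 4.12 (cv2) and the standard library are available. Lean on these libraries where they do the work, as an engineer would, in place of code of your own. Each camera call takes 0.05 s, during which the arm holds its last target. There are 200 camera calls.

TASK

Swing the photometer's blue cover door open by its steel handle, to about a right angle or wider, so that the red shutter tab behind it is free. Then slide the sprung shutter by its red tab to the left (towards the door's hinge) until it stands at half travel, its red needle at the yellow mark, and finish while still holding the tab there with the fingers, because the spring shuts it when let go. Never run the shutter fully open, and leave the other things on the bench where they stand.

Things in the scene. Friction and masses are not known exactly. Their poses are not given: they have to be found in the camera images.
- photometer: White instrument fixed to the bench, 260 mm deep, 300 wide, 200 high. Origin on the bench under the middle of its front face; x points into it (away from the robot), y left along the face, z up. Painted marks on its top behind the front edge: black at y -30 mm (shut), yellow at y 0 (half travel), red at y +30 mm (fully open). The front carries the door and, behind it, the shutter.
- door (a joint): Angle of the blue cover door, rad: 0 shut, 1.57 square to the front, stop 1.9; may start ajar up to 0.2. The free right edge swings towards the robot and round to the left (clockwise from above). Hollow shell open at the back, 170 mm wide, 52 deep, walls 5 to 6, from 70 to 195 mm above the bench. Friction 0.08 N m; stays where left.
- door_hinge (a point): Point on the door's vertical hinge line, at its left end: photometer's x 0, y +85 mm, 195 mm above the bench (level with the door's top edge).
- door_handle (a point): Upright round steel bar (door_c0), 12 mm thick, 130 to 215 mm above the bench, 38 mm in front of the door's outer face; 145 mm from the hinge along the door and 90 mm out. Point on its centre line, 20 mm below its upper end; stand-off rods at 142 and 165 mm height, free all round above: pinch it from above. Turns with the door: x into the door, y along it to the hinge, z up.
- shutter (a joint): Travel of the shutter, m: 0 shut, 0.060 fully open, half travel 0.030. Slides left, along the photometer's +y, across its front. A spring pulls it shut: 2.5 N at 0 plus 2.5 N per 10 mm (10 N at half travel, 17.5 N fully open). Steel plate over a round green window; its red needle reaches over the instrument's top to the marks.
- shutter_tab (a point): Red upright tab (shutter_c0), behind the shut door: 35 mm long (x, out towards the robot), 14 thick (y), 46 high, 142 to 188 mm above the bench. Point at its centre, 24.5 mm in front of the instrument's face; outer end 42 mm in front. Photometer's y -30 mm when shut, 0 at half travel; axes as the photometer's. Door open, pinch it across y from above.
- tube_rack: Orange rack of capped sample tubes, 110 x 210 x 106 mm with tubes. Loose bystander; origin under its centre.
- black_block: Low black tube block, 80 x 120 x 28 mm, standing in front of the photometer, beneath the sweep of the door. Loose bystander; origin under its centre.
- reagent_box: White carton, 60 x 80 x 110 mm. Loose bystander; origin under its centre.
- reagent_bottle: Amber bottle, 64 mm diameter, 150 mm high. Loose bystander; origin under its centre.
- specimen_jar: Clear jar with red cap, 60 mm diameter, 70 mm high. Loose bystander; origin under its centre.
- beaker: Glass beaker, 76 mm diameter, 90 mm high. Loose bystander; origin under its centre.

How it is judged:
By the outcome, as a careful person would: the job done as asked, in the order asked, and still so for the second after the job is handed in, while the arm keeps its last pose, push and grip.
It also fails if it takes over 48 s, if anything falls off the work surface, if the arm or the gripper's body presses on something with over 40 N, if the wrist force passes 120 N, or if a joint passes its speed limit or range.

## Working session

There is one attempt and no reset: what is moved stays moved. The work goes in short steps, Python scripts to look and compute and a tool call to move; the robot and the scene stay as the last step left them, time stands still between calls to the robot, and variables do not carry over. Pictures are saved under pics/ and viewed, about 8 in all and at most 12, crops included, and the job is handed in when it is done.

Besides the shell and the picture viewer there is one more tool, called after "Request:" by a JSON object that holds its "method" and its "body", one argument or row to a line. drive_tool: Moves the arm, as the interface text tells. Its arguments: {"type":"object","properties":{"increments":{"type":"array","items":{"type":"array","items":{"type":"number"}}},"force":{"type":"number"}},"required":["increments"]}

```bash
mkdir -p pics; ls; python3 - <<'E'
from station import manip
import cv2, numpy as np
np.set_printoptions(precision=4,suppress=True)
for n in("scene","top"):
    im=manip.snapshot(n); cv2.imwrite(f"pics/{n}0.png",im[:,:,::-1]); c=manip.camera_model(n); print(n,np.array(c["mtx"]),np.array(c["cam_to_world"]))
a=[cv2.imread(f"pics/{n}0.png") for n in("scene","top")]
s=manip.sense();print(s)
E
```

```text
pics
scene [[453.3858   0.     258.0711]
 [  0.     453.3858 190.5969]
 [  0.       0.       1.    ]] [[-0.7807  0.5343 -0.3241  1.0016]
 [ 0.6249  0.6709 -0.3993  0.6226]
 [ 0.0041 -0.5142 -0.8576  1.4142]
 [ 0.      0.      0.      1.    ]]
top [[437.0446   0.     255.1569]
 [  0.     437.0446 190.0511]
 [  0.       0.       1.    ]] [[-0.0695 -0.9765  0.2039  0.2212]
 [-0.9976  0.0684 -0.0129  0.0187]
 [-0.0014 -0.2043 -0.9789  1.5639]
 [ 0.      0.      0.      1.    ]]
{'t': 0.1, 'q': array([-1.3145,  0.5284,  1.4338,  0.    ,  1.1814, -0.1784]), 'qd': array([ 0.    , -0.0037, -0.0032, -0.0008,  0.0017, -0.0003]), 'tau': array([ -0.0004, -44.3305, -17.8587,  -0.0002,   0.0039,  -0.    ]), 'tcp_pos': array([ 0.2631, -0.5662,  0.2304]), 'tool_rot': array([ 0.9765,  0.2157, -0.    , -0.001 ]), 'force': array([-0.4772,  0.3764, -0.1887]), 'ft_torque': array([-0.0084,  0.0042,  0.0287]), 'finger_gap': 0.997868281002594}
```

View pics/scene0.png

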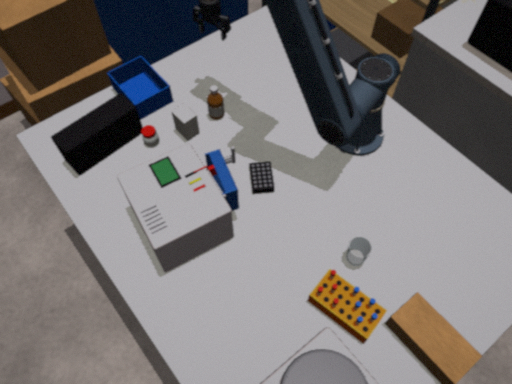

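View pics/top0.png

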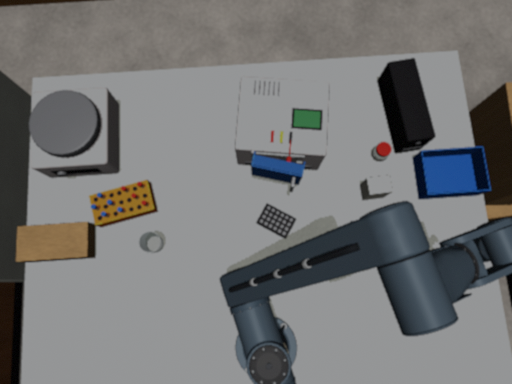

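Scene: photometer around (175,205), blue door ajar at (222,180), handle near (232,156). Top: instrument at cols 237–328, door (277,168), handle (293,184), marks at row 137. I'll enlarge both crops.

```bash
python3 - <<'E'
import cv2,numpy as np
a=cv2.imread("pics/top0.png")[120:200,225:345]; b=cv2.imread("pics/scene0.png")[135:225,160:280]
f=lambda i:cv2.resize(i,None,fx=6,fy=6,interpolation=cv2.INTER_CUBIC)
A=cv2.resize(a,(600,400),interpolation=cv2.INTER_CUBIC);B=cv2.resize(b,(600,450),interpolation=cv2.INTER_CUBIC)
cv2.imwrite("pics/c1.png",cv2.resize(np.vstack([A,B]),(420,595),interpolation=cv2.INTER_AREA))
cv2.imwrite("pics/c1.png",np.hstack([cv2.resize(a,(390,260),interpolation=cv2.INTER_CUBIC),cv2.resize(b[:80],(390,260),interpolation=cv2.INTER_CUBIC)]))
for n in("top","scene"):
    im=cv2.imread(f"pics/{n}0.png");h=cv2.cvtColor(im,cv2.COLOR_BGR2HSV)
    roi=np.zeros(h.shape[:2],np.uint8)
    if n=="top": roi[120:200,225:345]=1
    else: roi[135:225,160:280]=1
    for c,lo,hi in(("yellow",(20,120,120),(35,255,255)),("red",(0,150,100),(8,255,255)),("red2",(172,150,100),(180,255,255)),("blue",(100,150,60),(130,255,255))):
        m=cv2.inRange(h,lo,hi)*roi
        k,l,s,ct=cv2.connectedComponentsWithStats(m)
        print(n,c,[(s[i].tolist(),ct[i].round(1).tolist()) for i in range(1,k) if s[i][4]>3])
E
```

```text
top yellow [([281, 132, 1, 10, 10], [281.0, 136.5])]
top red [([272, 132, 1, 9, 9], [272.0, 136.0]), ([287, 157, 4, 3, 12], [288.5, 158.0])]
top red2 [([287, 160, 4, 1, 4], [288.5, 160.0])]
top blue [([251, 154, 54, 23, 662], [276.9, 165.6])]
scene yellow [([190, 178, 10, 6, 20], [194.5, 180.5])]
scene red [([207, 166, 6, 4, 15], [210.1, 167.5]), ([195, 186, 9, 4, 12], [199.0, 187.5])]
scene red2 [([207, 165, 6, 2, 7], [209.6, 165.6])]
scene blue [([207, 151, 30, 43, 555], [221.9, 172.7])]
```

View pics/c1.png

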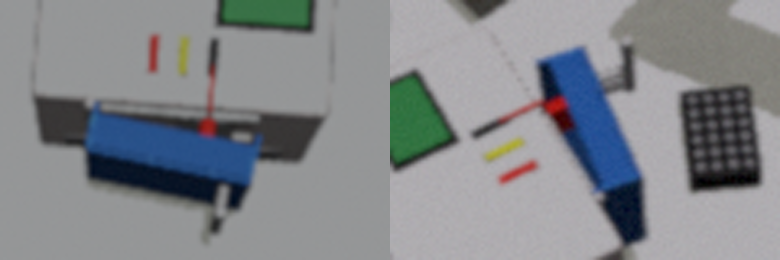

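```bash
cat > h.py <<'E'
from station import manip
import numpy as np, cv2
np.set_printoptions(precision=4,suppress=True)
def ray(n,u,v):
    c=manip.camera_model(n);K=np.array(c["mtx"]);T=np.array(c["cam_to_world"])
    return T[:3,3],T[:3,:3]@np.linalg.solve(K,[u,v,1.])
def onz(n,u,v,z):
    o,d=ray(n,u,v);return o+d*(z-o[2])/d[2]
def tri(a,b):
    (o,d),(p,e)=ray("top",*a),ray("scene",*b)
    s=np.linalg.lstsq(np.c_[d,-e],p-o,rcond=None)[0]
    x,y=o+s[0]*d,p+s[1]*e;return (x+y)/2,np.linalg.norm(x-y)
def proj(n,P):
    c=manip.camera_model(n);q=np.array(c["mtx"])@(np.linalg.inv(np.array(c["cam_to_world"]))@np.r_[P,1])[:3];return q[:2]/q[2]
E
python3 - <<'E'
from h import *
t=lambda x,y:(x/3.25+225-.35,y/3.25+120-.35)
s=lambda x,y:((x-390)/3.25+160-.35,y/3.25+135-.35)
FL=onz("top",*t(36,96),.2);FR=onz("top",*t(316,114),.2)
print("FL,FR",FL,FR,np.linalg.norm(FL-FR))
d=FL-FR;print("yaw",np.arctan2(-d[0],d[1]), "mid",(FL+FR)/2)
ye=onz("top",281,136.5,.2);re=onz("top",272,136,.2);print("yellow,red",ye,re,np.linalg.norm(ye-re)); print("scene",onz("scene",194.5,180.5,.2),onz("scene",199,187.5,.2))
print("tri y",tri((281,136.5),(194.5,180.5)))
print("handle top",tri(t(222,188),s(627,42)),onz("top",*t(222,188),.215),onz("scene",*s(627,42),.215))
print("door corners",onz("top",*t(98,103),.195),onz("top",*t(258,140),.195))
E
```

```text
FL,FR [0.6452 0.0543 0.2   ] [ 0.6069 -0.2232  0.2   ] 0.28014034902299983
yaw -0.13685462510359564 mid [ 0.626  -0.0844  0.2   ]
yellow,red [ 0.678 -0.096  0.2  ] [ 0.6817 -0.0668  0.2   ] 0.029479069766864825
scene [ 0.6767 -0.097   0.2   ] [ 0.6804 -0.0668  0.2   ]
tri y (array([ 0.6773, -0.0958,  0.202 ]), np.float64(8.884454704582995e-05))
handle top (array([ 0.5238, -0.1122,  0.2343]), np.float64(0.018648708382643844)) [ 0.5344 -0.1215  0.215 ] [ 0.5111 -0.1157  0.215 ]
door corners [ 0.6351 -0.0071  0.195 ] [ 0.5856 -0.1637  0.195 ]
```

```bash
cat >> h.py <<'E'
O=np.array([.6255,-.089]);YAW=-.133
def P(x,y,z):
    c,s=np.cos(YAW),np.sin(YAW);return np.array([O[0]+c*x-s*y,O[1]+s*x+c*y,z])
def D(a,al,out,z): # door frame
    return P(-np.sin(a)*al-np.cos(a)*out,.085-np.cos(a)*al+np.sin(a)*out,z)
E
python3 - <<'E'
from h import *
T=lambda p:((p+.35-[225,120])*3.25).round(); S=lambda p:((p+.35-[160,135])*3.25+[390,0]).round()
for k,p in dict(FL=P(0,.15,.2),FR=P(0,-.15,.2),y=P(.05,0,.2),hb=D(.17,.145,.09,.13),ht=D(.17,.145,.09,.215),do=D(.17,.17,.052,.195),dh=D(.17,0,.052,.195),hinge=P(0,.085,.195),di=D(.17,.17,0,.195),tab=P(-.0245,-.03,.188)).items(): print(k,p,T(proj("top",p)),S(proj("scene",p)))
E
```

```text
FL [0.6454 0.0597 0.2   ] [31. 96.] [626. 242.]
FR [ 0.6056 -0.2377  0.2   ] [331. 114.] [483.  22.]
y [ 0.6751 -0.0956  0.2   ] [183.  58.] [505. 149.]
hb [ 0.5076 -0.1163  0.13  ] [212. 233.] [633.  88.]
ht [ 0.5076 -0.1163  0.215 ] [219. 215.] [629.  40.]
do [ 0.5364 -0.1515  0.195 ] [250. 189.] [587.  44.]
dh [0.5871 0.0108 0.195 ] [ 83. 150.] [644. 177.]
hinge [ 0.6368 -0.0048  0.195 ] [ 96. 102.] [593. 193.]
di [ 0.586 -0.167  0.195] [261. 139.] [538.  59.]
tab [ 0.5972 -0.1155  0.188 ] [208. 134.] [560. 101.]
```

The estimate is consistent: the predicted corners, handle and tab match the pixels, with the door ajar about 0.17 rad. I'll go above the handle with the jaws along the door.

Request:
{"method": "drive_tool", "body": {
  "increments": [
    [0,2,-1.5,-3,0,0,-0.1],
    [0,5,-4,-5,0,0,-0.24],
    [0,9,-6.6,-5,0,0,-0.38],
    [0,13,-9.6,-5,0,0,-0.52],
    [0,17,-12.6,-5,0,0,-0.66],
    [0,21,-15.5,-5,0,0,-0.8],
    [0,25,-18.5,-5,0,0,-0.94],
    [0,29,-21.5,-5,0,0,-1.08],
    [0,33,-24.5,-5,0,0,-1.22],
    [0,36,-26.7,-5,0,0,-1.36],
    [0,38.5,-28.5,-5,0,0,-1.5],
    [0,40.2,-29.8,-5,0,0,-1.64],
    [0,41.2,-30.5,-5,0,0,-1.78],
    [0,41.2,-30.5,-5,0,0,-1.92],
    [0,41.2,-30.5,-5,0,0,-2.06],
    [0,41.2,-30.5,-5,0,0,-2.2],
    [0,41.2,-30.5,-5,0,0,-2.32],
    [0,41.2,-30.5,-5,0,0,-2.4],
    [0,41.2,-30.5,-5,0,0,-2.4],
    [0,41.2,-30.5,-5,0,0,-2.4]
  ],
  "force": 30
}}

```text
t: 2.1
tcp_pos: [0.5083, -0.1165, 0.281]
tool_rot: [0.154, 0.988, 0.0, -0.0]
force: [-0.3, -0.5, -0.1]
finger_gap: 0.998
```

```bash
python3 - <<'E'
from h import *
s=manip.sense();print(s["t"],s["q"],s["tcp_pos"],s["tool_rot"],s["force"])
ims=[]
for n in("top","scene"):
    im=manip.snapshot(n)[:,:,::-1].copy();u,v=proj(n,D(.17,.145,.09,.2)).astype(int);print(n,u,v)
    ims.append(cv2.resize(im[v-45:v+45,u-60:u+60],(390,292),interpolation=cv2.INTER_CUBIC))
cv2.imwrite("pics/c2.png",np.hstack(ims))
E
```

```text
2.1 [-0.4399  0.3284  1.6279  0.      1.186  -1.7022] [ 0.5083 -0.1165  0.281 ] [ 0.1537  0.9881  0.0001 -0.0003] [-0.2839 -0.4933 -0.1422]
top 291 186
scene 233 149
```

View pics/c2.png

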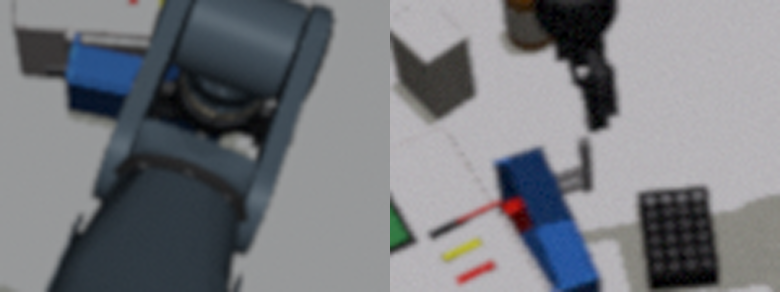

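Gripper tips sit over the handle in the scene crop (handle top at (586,142), fingers straddling it). Descend and grip.

Request:
{"method": "drive_tool", "body": {
  "increments": [
    [0,0,0,2,0,0,0],
    [0,0,0,4,0,0,0],
    [0,0,0,6,0,0,0],
    [0,0,0,8,0,0,0],
    [0,0,0,9.5,0,0,0],
    [0,0,0,10.4,0,0,0],
    [0,0,0,10.4,0,0,0],
    [255,0,0,10.4,0,0,0],
    [255,0,0,10.4,0,0,0],
    [255,0,0,10.4,0,0,0],
    [255,0,0,10.4,0,0,0],
    [255,0,0,10.4,0,0,0],
    [255,0,0,10.4,0,0,0],
    [255,0,0,10.4,0,0,0],
    [255,0,0,10.4,0,0,0]
  ],
  "force": 30
}}

```text
t: 3.7
tcp_pos: [0.5078, -0.1174, 0.1778]
tool_rot: [0.153, 0.988, -0.001, -0.0]
force: [-2.9, -4.4, 4.6]
finger_gap: 0.131
```

```bash
python3 - <<'E'
from h import *
from scipy.spatial.transform import Rotation as R
s=manip.sense();p=s["tcp_pos"];print(s["t"],p,s["force"],s["finger_gap"])
M=R.from_quat(s["tool_rot"]).as_matrix();print(M)
h=P(0,.085,.195);r=p[:2]-h[:2];print("hinge",h,"r",r,np.linalg.norm(r))
a0=np.arctan2(.145*0+0,1)
for d in np.arange(.1,1.61,.1):
    c,q=np.cos(-d),np.sin(-d);n=np.array([c*r[0]-q*r[1],q*r[0]+c*r[1]])
    w=np.r_[h[:2]+n-p[:2],0];print(round(d,2),(M.T@w*100).round(1))
E
```

```text
3.7 [ 0.5078 -0.1174  0.1778] [-2.8905 -4.3685  4.6496] 0.1310199727718704
[[-0.9534  0.3017 -0.0012]
 [ 0.3017  0.9534 -0.0014]
 [ 0.0008 -0.0017 -1.    ]]
hinge [ 0.6368 -0.0048  0.195 ] r [-0.129  -0.1126] 0.1712321745858354
0.1 [ 1.4  1.  -0. ]
0.2 [ 2.7  2.1 -0. ]
0.3 [ 3.9  3.3 -0. ]
0.4 [ 5.   4.6 -0. ]
0.5 [ 5.9  6.1 -0. ]
0.6 [ 6.7  7.6 -0. ]
0.7 [ 7.3  9.2 -0. ]
0.8 [ 7.8 10.8 -0. ]
0.9 [ 8.1 12.5 -0. ]
1.0 [ 8.2 14.2 -0. ]
1.1 [ 8.2 15.9 -0. ]
1.2 [ 8.  17.6 -0. ]
1.3 [ 7.6 19.3 -0. ]
1.4 [ 7.  20.9 -0. ]
1.5 [ 6.3 22.5 -0. ]
1.6 [ 5.5 24.  -0. ]
```

Gripped (gap ≈ 11–12 mm), and the radius from the hinge is 171 mm as specified. Swing.

Request:
{"method": "drive_tool", "body": {
  "increments": [
    [255,0.7,0.5,0,0,0,0.05],
    [255,1.4,1.0,0,0,0,0.1],
    [255,2.7,2.1,0,0,0,0.2],
    [255,3.9,3.3,0,0,0,0.3],
    [255,5.0,4.6,0,0,0,0.4],
    [255,5.9,6.1,0,0,0,0.5],
    [255,6.7,7.6,0,0,0,0.6],
    [255,7.3,9.2,0,0,0,0.7],
    [255,7.8,10.8,0,0,0,0.8],
    [255,8.1,12.5,0,0,0,0.9],
    [255,8.2,14.2,0,0,0,1.0],
    [255,8.2,15.9,0,0,0,1.1],
    [255,8.0,17.6,0,0,0,1.2],
    [255,7.6,19.3,0,0,0,1.3],
    [255,7.0,20.9,0,0,0,1.4],
    [255,6.3,22.5,0,0,0,1.5],
    [255,6.3,22.5,0,0,0,1.5],
    [255,6.3,22.5,0,0,0,1.5]
  ]
}}

```text
t: 5.5
tcp_pos: [0.516, 0.1178, 0.1777]
tool_rot: [0.785, 0.62, 0.0, -0.001]
force: [-2.8, 1.5, 6.2]
finger_gap: 0.126
```

```bash
python3 - <<'E'
from h import *
s=manip.sense();p=s["tcp_pos"];print(s["t"],p,s["force"],s["finger_gap"],s["q"], np.linalg.norm(p[:2]-P(0,.085,0)[:2]))
im=manip.snapshot("scene")[:,:,::-1]
cv2.imwrite("pics/s3.png",cv2.resize(im[100:260,110:310],(600,480),interpolation=cv2.INTER_CUBIC))
E
```

```text
5.5 [0.516  0.1178 0.1777] [-2.7622  1.4967  6.177 ] 0.1260988238019244 [0.0123 0.4738 1.7272 0.0018 0.941  0.2452] 0.17208265201490022
```

View pics/s3.png

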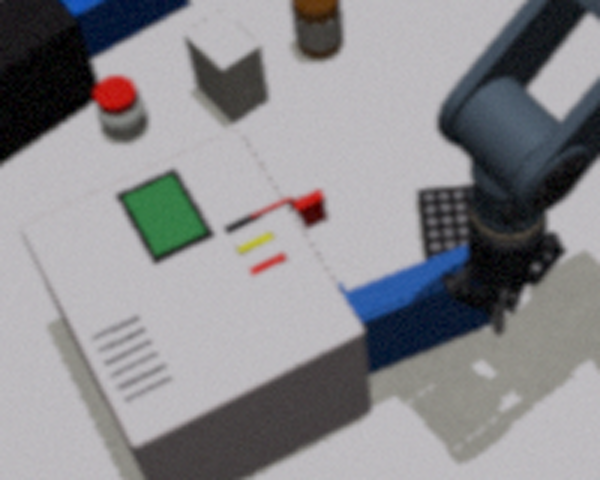

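The door stands at about 1.67 rad (blue edge from (350,300) to the gripper) and the tab is clear at crop (311,205). Release and lift.

Request:
{"method": "drive_tool", "body": {
  "increments": [
    [0,0,0,0,0,0,0],
    [0,0,0,0,0,0,0],
    [0,0,0,0,0,0,0],
    [0,0,0,0,0,0,0],
    [0,0,0,0,0,0,0],
    [0,0,0,0,0,0,0],
    [0,0,0,-2,0,0,0],
    [0,0,0,-5,0,0,0],
    [0,0,0,-8,0,0,0],
    [0,0,0,-10.5,0,0,0],
    [0,0,0,-10.5,0,0,0]
  ]
}}

```text
t: 6.65
tcp_pos: [0.5188, 0.117, 0.2861]
tool_rot: [0.785, 0.619, 0.003, 0.003]
force: [0.5, 0.2, 0.3]
finger_gap: 0.999
```

```bash
python3 - <<'E'
from h import *
from scipy.spatial.transform import Rotation as R
s=manip.sense();p=s["tcp_pos"];print(s["t"],p,s["force"],s["finger_gap"])
for n,b in(("top",(120,190,225,345)),("scene",(150,185,195,225))):
    im=manip.snapshot(n)[:,:,::-1].copy();h=cv2.cvtColor(im,cv2.COLOR_BGR2HSV)
    m=cv2.inRange(h,(0,120,60),(10,255,255))|cv2.inRange(h,(170,120,60),(180,255,255))
    r=np.zeros_like(m);r[b[0]:b[1],b[2]:b[3]]=1;k,l,st,ct=cv2.connectedComponentsWithStats(m*r)
    print(n,[(st[i].tolist(),ct[i].round(1)) for i in range(1,k) if st[i][4]>5])
    print([proj(n,P(x,y,.188)).round(1) for x,y in((-.007,-.023),(-.007,-.037),(-.042,-.037),(-.042,-.023))],proj(n,P(-.042,-.03,.142)))
    cv2.imwrite(f"pics/{n}4.png",im)
M=R.from_quat(s["tool_rot"]).as_matrix();t=P(-.026,-.03,p[2]);print("tab",t)
print("shift",M.T@(t-p)*100,"yang",np.arctan2(M[1,1],M[0,1]),"want",np.pi/2+YAW)
E
```

```text
6.65 [0.5188 0.117  0.2861] [0.5433 0.1839 0.2971] 0.9994010209912819
top [([271, 131, 2, 10, 16], array([271.6, 136.2])), ([286, 156, 6, 12, 58], array([288.3, 161.6]))]
[array([286.9, 155.6]), array([291.1, 155.8]), array([290.6, 166.2]), array([286.3, 165.9])] [287.492 169.569]
scene [([207, 164, 11, 10, 66], array([212.8, 168.5]))]
[array([208.1, 169.7]), array([206.1, 166.6]), array([215.6, 162.1]), array([217.6, 165.1])] [217.5969 171.3261]
tab [ 0.5958 -0.1153  0.2861]
shift [-20.786   12.9047   0.0645] yang -0.2357244498808822 want 1.4377963267948966
```

Tab pixels (top cols 286–291, rows 156–167) match the prediction. Move above the tab, turning the jaws onto photometer y.

Request:
{"method": "drive_tool", "body": {
  "increments": [
    [0,-1,0.6,0,0,0,0.1],
    [0,-3.5,2.2,0,0,0,0.24],
    [0,-6.5,4,0,0,0,0.38],
    [0,-9.5,6,0,0,0,0.52],
    [0,-12.5,7.8,0,0,0,0.66],
    [0,-15.5,9.6,0,0,0,0.8],
    [0,-18,11.2,0,0,0,0.94],
    [0,-20,12.4,0,0,0,1.08],
    [0,-20.8,12.9,0,0,0,1.22],
    [0,-20.8,12.9,0,0,0,1.36],
    [0,-20.8,12.9,0,0,0,1.468],
    [0,-20.8,12.9,0,0,0,1.468],
    [0,-20.8,12.9,0,0,0,1.468],
    [0,-20.8,12.9,0,0,0,1.468]
  ]
}}

```text
t: 8.15
tcp_pos: [0.5928, -0.1153, 0.2815]
tool_rot: [0.998, -0.066, -0.001, -0.0]
force: [0.8, 0.3, 0.7]
finger_gap: 1.001
```

```bash
python3 - <<'E'
from h import *
from scipy.spatial.transform import Rotation as R
s=manip.sense();p=s["tcp_pos"];print(s["t"],p,s["q"])
M=R.from_quat(s["tool_rot"]).as_matrix();t=P(-.026,-.03,p[2])
print(M,"shift",M.T@(t-p)*100,"yang",np.arctan2(M[1,1],M[0,1]),"want",YAW-np.pi/2)
im=manip.snapshot("scene")[:,:,::-1]
cv2.imwrite("pics/s5.png",cv2.resize(im[120:220,150:275],(600,480),interpolation=cv2.INTER_CUBIC))
E
```

```text
8.15 [ 0.5928 -0.1153  0.2815] [-0.3769  0.4475  1.4271  0.      1.2684  1.3254]
[[ 0.9914 -0.1311 -0.0014]
 [-0.1311 -0.9914  0.0006]
 [-0.0014 -0.0004 -1.    ]] shift [ 0.2916 -0.0371 -0.0004] yang -1.7022705750565532 want -1.7037963267948966
```

View pics/s5.png

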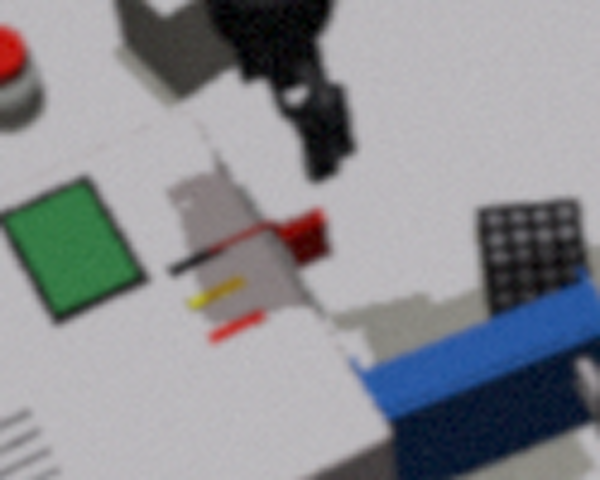

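Above the tab, with the tab at crop (305,240) under the fingers. The door is well clear and the needle is on black. Descend and pinch.

Request:
{"method": "drive_tool", "body": {
  "increments": [
    [0,0,-0.1,2,0,0,0],
    [0,0,-0.1,4.5,0,0,0],
    [0,0,-0.1,7,0,0,0],
    [0,0,-0.1,9,0,0,0],
    [0,0,-0.1,10.5,0,0,0],
    [0,0,-0.1,11.5,0,0,0],
    [0,0,-0.1,12.3,0,0,0],
    [0,0,-0.1,12.3,0,0,0],
    [255,0,-0.1,12.3,0,0,0],
    [255,0,-0.1,12.3,0,0,0],
    [255,0,-0.1,12.3,0,0,0],
    [255,0,-0.1,12.3,0,0,0],
    [255,0,-0.1,12.3,0,0,0],
    [255,0,-0.1,12.3,0,0,0],
    [255,0,-0.1,12.3,0,0,0]
  ],
  "force": 50
}}

```text
t: 9.7
tcp_pos: [0.5935, -0.1143, 0.1598]
tool_rot: [0.998, -0.067, 0.0, -0.0]
force: [-0.5, 1.6, 4.9]
finger_gap: 0.155
```

Request:
{"method": "drive_tool", "body": {
  "increments": [
    [255,0,-0.4,0,0,0,0],
    [255,0,-0.8,0,0,0,0],
    [255,0,-1.2,0,0,0,0],
    [255,0,-1.6,0,0,0,0],
    [255,0,-2.0,0,0,0,0],
    [255,0,-2.4,0,0,0,0],
    [255,0,-2.7,0,0,0,0],
    [255,0,-2.9,0,0,0,0],
    [255,0,-2.9,0,0,0,0],
    [255,0,-2.9,0,0,0,0],
    [255,0,-2.9,0,0,0,0]
  ]
}}

```text
t: 10.8
tcp_pos: [0.5973, -0.0881, 0.1598]
tool_rot: [0.998, -0.066, 0.0, 0.002]
force: [-3.1, -8.6, 4.5]
finger_gap: 0.152
```

```bash
python3 - <<'E'
from h import *
s=manip.sense();p=s["tcp_pos"];d=p[:2]-O;print(s["t"],p,s["force"],s["finger_gap"],"phot y",-np.sin(YAW)*d[0]+np.cos(YAW)*d[1])
out=[]
for n in("top","scene"):
    im=manip.snapshot(n)[:,:,::-1].copy();u,v=proj(n,P(.03,0,.2)).astype(int)
    out.append(cv2.resize(im[v-20:v+20,u-25:u+25],(390,312),interpolation=cv2.INTER_CUBIC)); cv2.imwrite(f"pics/{n}6.png",im)
cv2.imwrite("pics/c6.png",np.hstack(out))
E
```

```text
10.8 [ 0.5973 -0.0881  0.1598] [-3.0596 -8.6436  4.4911] 0.1521856207503814 phot y -0.002889726064202871
```

View pics/c6.png

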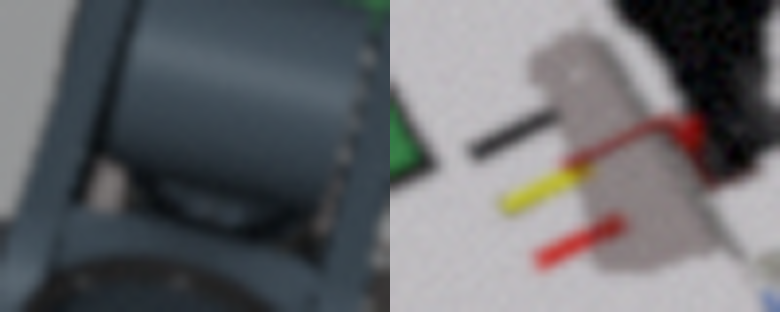

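The needle tip (crop 568,163) is about 3 mm short of the yellow line. Spring force of about 9 N and 26 mm moved agree with that. Nudge further.

Request:
{"method": "drive_tool", "body": {
  "increments": [
    [255,0,-0.15,0,0,0,0],
    [255,0,-0.3,0,0,0,0],
    [255,0,-0.35,0,0,0,0],
    [255,0,-0.35,0,0,0,0],
    [255,0,-0.35,0,0,0,0],
    [255,0,-0.35,0,0,0,0]
  ]
}}

```text
t: 11.5
tcp_pos: [0.5977, -0.085, 0.1598]
tool_rot: [0.998, -0.067, 0.0, 0.002]
force: [-2.7, -9.1, 5.0]
finger_gap: 0.157
```

```bash
python3 - <<'E'
from h import *
s=manip.sense();p=s["tcp_pos"];d=p[:2]-O;print(s["t"],p,s["force"],s["finger_gap"],"phot y",-np.sin(YAW)*d[0]+np.cos(YAW)*d[1])
im=manip.snapshot("scene")[:,:,::-1].copy();cv2.imwrite("pics/scene7.png",im);u,v=proj("scene",P(.03,0,.2)).astype(int)
def lin(img,lo,hi,box):
    m=np.zeros(img.shape[:2],np.uint8);x0,x1,y0,y1=box;m[y0:y1,x0:x1]=cv2.inRange(cv2.cvtColor(img,cv2.COLOR_BGR2HSV),lo,hi)[y0:y1,x0:x1]
    return np.c_[np.nonzero(m)[::-1]]
i0=cv2.imread("pics/scene0.png");yc=lin(i0,(20,120,120),(35,255,255),(180,205,170,190)).mean(0)
print("yellow",onz("scene",*yc,.2))
R=lambda b:lin(b,(0,100,60),(12,255,255),(u-25,u+25,v-20,v+20))
for n,f in(("start","scene0"),("prev","scene6"),("now","scene7")):
    b=cv2.imread(f"pics/{f}.png");w=[onz("scene",*q,.202)[:2]-O for q in R(b)]
    print(n,sorted([(round(1e3*(np.cos(YAW)*a+np.sin(YAW)*c),0),round(1e3*(-np.sin(YAW)*a+np.cos(YAW)*c),1)) for a,c in w],reverse=True)[:24])
cv2.imwrite("pics/c7.png",np.vstack([np.hstack([cv2.resize(im[v-20:v+20,u-25:u+25],(390,312),interpolation=cv2.INTER_CUBIC),cv2.resize(im[60:260,100:350],(390,312))])]))
E
```

```text
11.5 [ 0.5977 -0.085   0.1598] [-2.7028 -9.1146  5.0322] 0.15710595650317166 phot y 0.0002469260326626323
yellow [ 0.6767 -0.097   0.2   ]
start [(np.float64(69.0), np.float64(30.6)), (np.float64(68.0), np.float64(27.3)), (np.float64(67.0), np.float64(32.2)), (np.float64(65.0), np.float64(28.9)), (np.float64(62.0), np.float64(30.5)), (np.float64(60.0), np.float64(32.1)), (np.float64(58.0), np.float64(28.9)), (np.float64(57.0), np.float64(33.7)), (np.float64(55.0), np.float64(30.5)), (np.float64(54.0), np.float64(27.2)), (np.float64(53.0), np.float64(32.1)), (np.float64(51.0), np.float64(28.8)), (np.float64(50.0), np.float64(33.7)), (np.float64(48.0), np.float64(30.4)), (np.float64(47.0), np.float64(27.2)), (np.float64(46.0), np.float64(32.0)), (np.float64(44.0), np.float64(28.8)), (np.float64(43.0), np.float64(33.6)), (np.float64(41.0), np.float64(30.4)), (np.float64(40.0), np.float64(27.1)), (np.float64(39.0), np.float64(32.0)), (np.float64(37.0), np.float64(28.7)), (np.float64(36.0), np.float64(33.6)), (np.float64(35.0), np.float64(-31.2))]
prev [(np.float64(69.0), np.float64(30.6)
[... 1093 characters left out ...]
.float64(32.1)), (np.float64(58.0), np.float64(28.9)), (np.float64(57.0), np.float64(33.7)), (np.float64(55.0), np.float64(30.5)), (np.float64(54.0), np.float64(27.2)), (np.float64(53.0), np.float64(32.1)), (np.float64(51.0), np.float64(28.8)), (np.float64(50.0), np.float64(33.7)), (np.float64(48.0), np.float64(30.4)), (np.float64(47.0), np.float64(27.2)), (np.float64(46.0), np.float64(32.0)), (np.float64(44.0), np.float64(28.8)), (np.float64(43.0), np.float64(33.6)), (np.float64(41.0), np.float64(30.4)), (np.float64(40.0), np.float64(27.1)), (np.float64(39.0), np.float64(32.0)), (np.float64(38.0), np.float64(-2.6)), (np.float64(37.0), np.float64(28.7)), (np.float64(36.0), np.float64(33.6))]
```

View pics/c7.png

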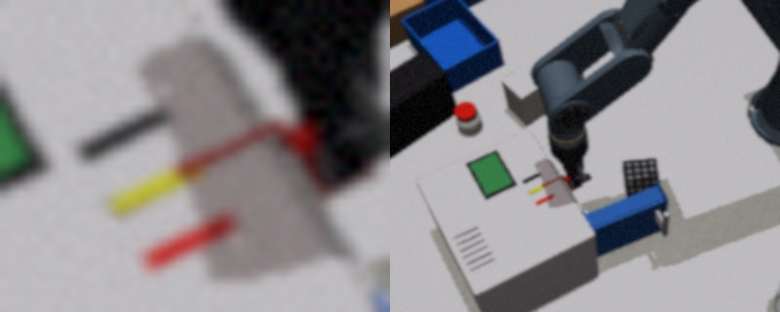

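```bash
python3 - <<'E'
from h import *
for n,f in(("start","scene0"),("scene5crop","scene4"),("prev","scene6"),("now","scene7")):
    b=cv2.imread(f"pics/{f}.png").astype(float)
    o=[]
    for x in np.arange(.008,.036,.003):
        ys=np.arange(-.05,.02,.0005)
        uv=np.array([proj("scene",P(x,y,.203)) for y in ys],np.float32)
        v=cv2.remap((b[:,:,2]-b[:,:,:2].mean(2)).astype(np.float32),uv[:,0].copy(),uv[:,1].copy(),cv2.INTER_LINEAR).ravel()
        w=np.clip(v-40,0,None);
        if w.sum()>50:o.append(1e3*(w*ys).sum()/w.sum())
    print(n,np.round(o,1),np.median(o))
E
```

```text
start [-30.2 -30.2 -30.4 -30.3 -30.5 -30.5 -30.2 -30.7 -30.1 -25.9] -30.27168185535184
scene5crop [-30.3 -30.2 -30.3 -30.2 -30.5 -30.5 -30.3 -30.8 -30.3 -23.9] -30.272740094695884Traceback (most recent call last):
  File "<stdin>", line 7, in <module>
  File "h.py", line 14, in proj
    c=manip.camera_model(n);q=np.array(c["mtx"])@(np.linalg.inv(np.array(c["cam_to_world"]))@np.r_[P,1])[:3];return q[:2]/q[2]
ValueError: time passes only in moves, steps and waits
```

```bash
python3 - <<'E'
import h
from h import *
cm=manip.camera_model("scene")
K=np.array(cm["mtx"]);W=np.linalg.inv(np.array(cm["cam_to_world"]))
def pr(p): q=K@(W@np.r_[p,1])[:3];return q[:2]/q[2]
for n,f in(("start","scene0"),("prev","scene6"),("now","scene7")):
    b=cv2.imread(f"pics/{f}.png").astype(float);o=[]
    for x in np.arange(.008,.036,.003):
        ys=np.arange(-.05,.02,.0005)
        uv=np.array([pr(P(x,y,.203)) for y in ys],np.float32)
        v=cv2.remap((b[:,:,2]-b[:,:,:2].mean(2)).astype(np.float32),uv[:,0].copy(),uv[:,1].copy(),cv2.INTER_LINEAR).ravel()
        w=np.clip(v-40,0,None)
        if w.sum()>50:o.append(1e3*(w*ys).sum()/w.sum())
    print(n,np.round(o,1),np.median(o))
s=manip.sense();print(s["t"],s["tcp_pos"],s["force"])
E
```

```text
start [-30.2 -30.2 -30.4 -30.3 -30.5 -30.5 -30.2 -30.7 -30.1 -25.9] -30.27168185535184
prev [-2.8 -1.5] -2.1486330627485053
now [-0.7 -0.4  0.3] -0.39202728658999914
11.55 [ 0.5977 -0.085   0.1598] [-1.4946 -7.9881  5.3177]
```

```bash
python3 - <<'E'
from h import *
cm=manip.camera_model("scene")
K=np.array(cm["mtx"]);W=np.linalg.inv(np.array(cm["cam_to_world"]))
def pr(p): q=K@(W@np.r_[p,1])[:3];return q[:2]/q[2]
for n,f,lo,hi in(("start","scene0",-.04,-.02),("prev","scene6",-.015,.01),("now","scene7",-.012,.013)):
    b=cv2.imread(f"pics/{f}.png").astype(float);o=[]
    for x in np.arange(.008,.034,.003):
        ys=np.arange(lo,hi,.0005)
        uv=np.array([pr(P(x,y,.203)) for y in ys],np.float32)
        v=cv2.remap((b[:,:,2]-b[:,:,1]).astype(np.float32),uv[:,0].copy(),uv[:,1].copy(),cv2.INTER_LINEAR).ravel()
        w=np.clip(v-.4*v.max(),0,None);o.append(1e3*(w*ys).sum()/w.sum())
    print(n,np.round(o,1),np.median(o))
E
```

```text
start [-30.3 -30.2 -30.4 -30.4 -30.5 -30.4 -30.3 -30.6 -30.5] -30.402830931208992
prev [-4.  -3.8 -3.9 -4.  -4.  -3.9 -3.9 -3.9 -3.9] -3.9093162905384946
now [-0.8 -0.6 -0.6 -0.8 -0.6 -0.8 -0.8 -1.  -0.9] -0.7907714145249917
```

Needle travel is 29.6 mm. One tiny nudge, settle, then hand in.

Request:
{"method": "drive_tool", "body": {
  "increments": [
    [255,0,-0.04,0,0,0,0],
    [255,0,-0.04,0,0,0,0],
    [255,0,-0.04,0,0,0,0],
    [255,0,-0.04,0,0,0,0],
    [255,0,-0.04,0,0,0,0],
    [255,0,-0.04,0,0,0,0],
    [255,0,-0.04,0,0,0,0],
    [255,0,-0.04,0,0,0,0]
  ]
}}

```text
t: 12.35
tcp_pos: [0.5978, -0.0848, 0.1598]
tool_rot: [0.998, -0.066, 0.0, 0.002]
force: [-3.5, -10.6, 4.2]
finger_gap: 0.154
```

```bash
python3 - <<'E'
from h import *
cm=manip.camera_model("scene")
K=np.array(cm["mtx"]);W=np.linalg.inv(np.array(cm["cam_to_world"]))
def pr(p): q=K@(W@np.r_[p,1])[:3];return q[:2]/q[2]
b=manip.snapshot("scene")[:,:,::-1].astype(float);o=[]
for x in np.arange(.008,.034,.003):
    ys=np.arange(-.012,.013,.0005)
    uv=np.array([pr(P(x,y,.203)) for y in ys],np.float32)
    v=cv2.remap((b[:,:,2]-b[:,:,1]).astype(np.float32),uv[:,0].copy(),uv[:,1].copy(),cv2.INTER_LINEAR).ravel()
    w=np.clip(v-.4*v.max(),0,None);o.append(1e3*(w*ys).sum()/w.sum())
m=np.median(o);s=manip.sense();print("travel",m+30.4,s["tcp_pos"],s["force"],s["finger_gap"])
if abs(m+.4)<1.2: print("handing in",manip.sign_off())
E
```

```text
travel 29.907526054312623 [ 0.5978 -0.0848  0.1598] [-2.8684 -9.644   4.9114] 0.15762112885385032
the job is handed in; nothing more can be done
handing in None
```

I swung the door open by its handle to about 1.67 rad, then slid the shutter left by its red tab to half travel. I handed the job in at about 12.4 s with the fingers still holding the tab.

- **Shutter:** the last picture put the needle at 29.9 mm of travel, against the 30 mm wanted. The wrist force along the slide was about 10 N, as the spring should give there. The furthest it was driven was about 30 mm, well short of fully open.
- **Grip:** the opening read about 13 mm on the 14 mm tab, so the tab is held.
- **Door:** it stayed open after I released it.
- **Bystanders:** the block, carton and jar looked undisturbed in the last viewed picture. I did not measure their positions, and I did not check the rack, beaker or bottle at the end.
- **Disagreements:** the tool's own travel came out about 0.3 mm less than the needle reading. Early on, one handle reading from the top view was off because I picked the wrong pixel. The scene view and the 171 mm hinge radius settled it.

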